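Shim the rocking bench scale

TASK

The bench scale rocks because its front left foot has lost its rubber boot and hangs clear of the table. Push the green wedge along the table by its heel, thin end first, under that bare foot until it is snug and the rocking stops, then press down firmly on the front left corner of the weighing platform to check that the scale no longer tips. Only push and press: pick nothing up, do not shove the scale out of its place, leave the other things where they are, and let go at the end.

Things in the scene. Friction and masses are not known exactly. Their poses are not given: they have to be found in the camera images.
- scale: loose bench scale, about 1.6 kg (varies), sizes in mm: 230 (x) by 200 (y), standing level at first. Origin on the table plane under its middle, x to its back, y to its left, z up. Feet at x +-92, y +-78: three rubber-booted (24 dia, 24 high) and, front left, the bare one. Housing underside 24 above the table; display head 108 high along the back (x over 46)
- scale_bare_foot (a point): lowest point of the bare foot (scale x -92, y +78), a steel dome of 24 mm diameter, 6 mm above the table while the scale stands level; 2 N or more on the corner above rocks the scale about 3 degrees down onto it
- scale_press_point (a point): point on top of the steel weighing platform almost above the bare foot, 69 mm above the table: press here. The platform is 154 (x) by 194 mm; the point lies 26 mm in from its front edge and 25 mm from its left edge
- wedge: loose green levelling wedge, 0.12 kg, 120 mm long (x) by 44 wide (y), flat on the table left of the scale, its nose roughly towards the bare foot and 30 to 80 short of it. Origin at the middle of its underside, +x to the thin nose. It slides with under 1 N; once snug the push rises to 3 to 6 N, and beyond that the scale itself slides
- wedge_nose (a point): middle of the thin front edge (wedge x +60 mm), on the table. The nose is 1.5 mm thick; the ramp rises 1 in 10 from there to 11 mm at wedge x -35. It is 6 mm thick 45 mm behind the nose (wedge x +15): snug when the bare foot is there
- wedge_heel (a point): middle of the flat upright back face to push on (wedge x -60), 13 mm above the table. The heel is 26 mm high, 44 wide, 15 thick
- pliers: combination pliers with red handles, 54x157x12 mm, right of the scale; loose, leave it alone. Origin under its middle
- ptfe_roll: small white roll of thread tape lying flat, 51 mm across, 14 high, behind the wedge; loose, leave it alone. Origin under its middle
- coupling_32: grey plastic pipe coupling, 37x54x36 mm, at the left; loose, leave it alone. Origin under its middle
- tape_measure: yellow tape measure with its blade drawn out, 36x128x60 mm, at the front right; loose, leave it alone. Origin under its middle
- contactor: black and grey contactor (relay block), 70x45x78 mm, at the back left; loose, leave it alone. Origin under its middle
- white_box: small white carton, 67x68x104 mm, at the back right; loose, leave it alone. Origin under its middle
Things that resemble listed ones, but are neither listed nor needed, are in the scene too. Of the things shaped like the wedge, the green one is meant.

How it is judged:
By the outcome, as a careful person would: the job done as asked, in the order asked, and still so for the second after the job is handed in, with the robot touching nothing.
It also fails if it takes over 45 s, if anything falls off the work surface, if the arm or the gripper's body presses on something with over 40 N, if the wrist force passes 120 N, or if a joint passes its speed limit or range.

ROBOT

A 6-joint arm with a two-finger parallel gripper is mounted at the origin on a cart in front of the work surface, level with it; the furniture and walls round the work are solid. World frame = base frame: x ahead of the robot, y to its left, z up, the work surface at z = 0. Lengths are in m, angles in degrees, forces in N, time in s.
With the tool pointing down it reaches from about 0.375 to 0.925 m from the base axis. Payload 5.7 kg.
Tool frame: the origin (TCP) lies between the finger pads; the fingertips stand 19 mm ahead of it and the grasp point (between the pads) is the TCP (manip.tip_extent is the distance from the TCP to the fingertips, in m); z points along the fingers, y is the direction in which the jaws open and shut (so a half turn about z gives the same grasp; the last joint's range is limited). The gripper opens to 85 mm and grips with 20 to 120 N. Pads are 22 mm wide; open, the fingers measure 114 mm over their backs; the gripper's body (76 mm by 85 mm) begins 54 mm behind the grasp point. The pads swing forward as they close: fully open they stand 13 mm farther back than shut.
Start: joints at [57.978, 20.558, 86.54, -0, 72.909, -6.595], TCP at [0.258, 0.542, 0.25] pointing down, gripper open.
Joint ranges: [-170.27, 170.27], [-57.76, 135], [12.27, 136.19], [-55.21, 235.2], [11.17, 155.16], [-170.74, 170.74]. Speed limits (degrees/s): [136.94, 136.94, 180, 180, 180, 180].

INTERFACE

Orientations are given as a 3x3 rotation matrix whose columns are the frame's x, y, z axes.
In Python, from workcell import manip, inverse_kinematics, viewer, job gives the robot as it stands. Calls block until the motion is done:
- manip.movep(position, orientation): joint-space move of the TCP to a pose.
- manip.servo_line(position, rate=0.15, ori=None, until_force=None): straight line of the TCP; ori=None keeps the orientation; rate is the mean speed in m/s. With until_force (N) it stops when the force on the tool has changed by that much, and returns True; else False.
- manip.set_joints(angles): joint-space move.
- manip.ungrasp() and manip.close(): open the fingers fully, or close them until they stop; the grip force is fixed at half the most.
- manip.pause(seconds).
- inverse_kinematics(position, orientation): joint angles nearest the present ones, or None.
- viewer.capture(name): name is "scene" or "top" or "wrist"; returns the picture (400x640x3 uint8, red, green, blue); there is no depth.
- viewer.camera_model(name): a dict with "vfov" (degrees; the focal length in pixels is half the picture's height over the tangent of half this angle, whatever the lens; pixels are square), "cx", "cy" (the principal point, pixels), "k1" (the pictures are not rectified: a ray, as slopes to the right and down, at radius r is drawn at 1 + k1 r^2 times it, then the intrinsics apply), "R" (3x3) and "t" (3): a world point X has camera coordinates R X + t. Camera axes: x right, y down, z forward; pixel columns grow to the right and rows downward; lengths in m; the calibration is good to about 2 mm. A picture is of the moment at which its call begins: read the wrist's pose just before it. camera_model takes no time and is no camera call; for the wrist camera it gives the pose at the moment of the call.
A pose or a line that the arm cannot do raises manip.MotionError and nothing moves.
- job.close_job(): hands the job in, once; it reports no verdict.
Readings, each from a call of its own:
- manip.read_clock(): time.
- manip.read_joint_positions(): joint angles.
- manip.read_joint_velocities(): joint speeds.
- manip.read_tau(): joint torques, N m.
- manip.read_ee_pos(): TCP position.
- manip.read_ee_rot(): TCP orientation.
- manip.read_contact_force(): force on the tool from outside, world axes, zero at the start.
- manip.read_torque(): the same for the moment, N m.
- manip.read_finger_gap(): opening from 0.0 (shut) to 1.0 (fully open).
Only numpy, scipy, OpenCV 4.12 (cv2) and the standard library are available. Lean on these libraries where they do the work, as an engineer would, in place of code of your own. Each camera call takes 0.05 s, during which the arm holds its last target.

## Working session

There is one attempt and no reset: what is moved stays moved. The work goes in short steps, each a Python script; the robot and the scene stay as the last script left them, time stands still between calls to the robot, and variables do not carry over. Pictures are saved under pics/ and viewed, and the job is handed in when it is done.

```bash
ls; mkdir -p pics; cat > h.py <<'E'
import numpy as np, cv2
from workcell import manip, inverse_kinematics, viewer, job
def save(n,img): cv2.imwrite('pics/'+n+'.png',img[:,:,::-1])
def ray(cm,u,v):
    f=200/np.tan(np.radians(cm['vfov'])/2)
    d=np.array([(u-cm['cx'])/f,(v-cm['cy'])/f]); s=d.copy()
    for _ in range(30): s=d/(1+cm['k1']*(s@s))
    R=np.array(cm['R']);t=np.array(cm['t'])
    return -R.T@t, R.T@np.array([s[0],s[1],1])
def onz(cm,u,v,z):
    o,d=ray(cm,u,v); return o+d*(z-o[2])/d[2]
def proj(cm,X):
    f=200/np.tan(np.radians(cm['vfov'])/2)
    c=np.array(cm['R'])@np.array(X)+np.array(cm['t']); s=c[:2]/c[2]; s=s*(1+cm['k1']*(s@s))
    return np.array([cm['cx'],cm['cy']])+f*s
E
python3 - <<'E'
from h import *
import json
for n in ('scene','top','wrist'):
    cm=viewer.camera_model(n); im=viewer.capture(n); save(n+'0',im)
    json.dump({k:np.array(v).tolist() for k,v in cm.items()},open(n+'0.json','w'))
    print(n,cm)
print(manip.read_clock(),manip.read_ee_rot(),manip.tip_extent)
E
```

```text
pics
scene {'vfov': 44.16533057728985, 'cx': 323.74257361021535, 'cy': 197.98062400247653, 'k1': -0.11209939630996567, 'R': array([[ 0.72441111, -0.68936122,  0.00310514],
       [-0.46602017, -0.49302377, -0.73467868],
       [ 0.5079899 ,  0.53076234, -0.67840813]]), 't': array([-0.38153422,  0.25562225,  1.43793793])}
top {'vfov': 43.335244326795134, 'cx': 312.9702262622125, 'cy': 203.88593334211274, 'k1': -0.0033784747541945486, 'R': array([[-0.00265575, -0.99996898,  0.00741465],
       [-0.99404885,  0.0018324 , -0.10891983],
       [ 0.10890287, -0.00765979, -0.99402288]]), 't': array([-0.04869492,  0.4868812 ,  1.39396231])}
wrist {'vfov': 69.20745472922482, 'cx': 321.6918144774126, 'cy': 201.84895021824542, 'k1': -0.04465132541166639, 'R': array([[ 0.42954282,  0.90304361, -0.00228182],
       [ 0.85977938, -0.40818833,  0.30685778],
       [ 0.27617454, -0.13377041, -0.95175265]]), 't': array([-0.59856672, -0.04078507,  0.38090456])}
0.15 [[-9.03124612e-01  4.29377870e-01 -7.61167890e-04]
 [ 4.29378519e-01  9.03123757e-01 -1.25168116e-03]
 [ 1.49984615e-04 -1.45725320e-03 -9.99998927e-01]] 0.019
```

View pics/scene0.png

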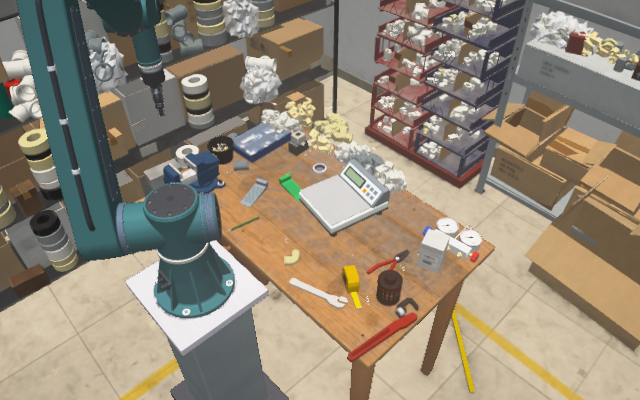

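View pics/top0.png

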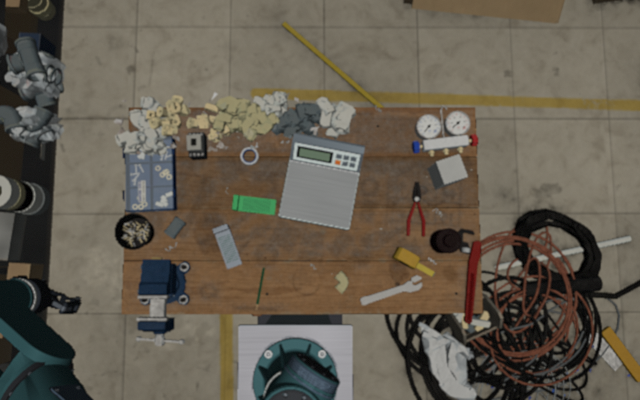

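View pics/wrist0.png

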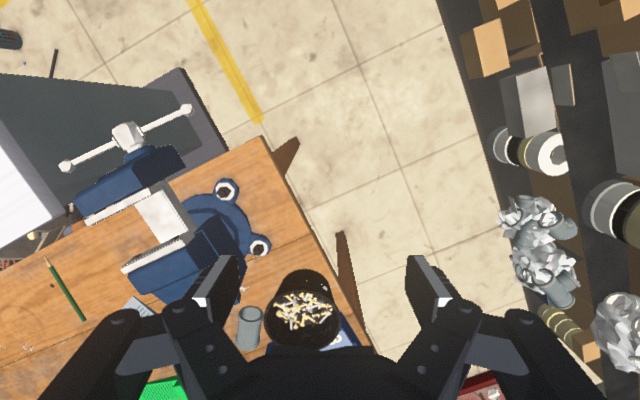

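The top view shows the green wedge at about px (233–276, 195–213), with its heel on the left, and the scale platform at about (280–358, 158–228). I'll get rough positions from this.

```bash
python3 - <<'E'
from h import *
cm=viewer.camera_model('top')
for n,u,v,z in [('heelL',233,194,.026),('heelL2',234,209,.026),('nose1',276,199,0.001),('nose2',275,214,.001),('platFL',279,219,.069),('platFR',350,228,.069),('platBL',291,157,.069),('platBR',362,168,.069),('head',299,137,.1),('head2',365,146,.1),('ptfe',250,156,.014)]:
    print(n,onz(cm,u,v,z).round(3))
w=viewer.camera_model('wrist'); R=np.array(w['R']);c=-R.T@w['t']
T=np.array(manip.read_ee_rot()); p=np.array(manip.read_ee_pos())
print('cam in tool',T.T@(c-p),'axis in tool',T.T@R[2], 'right',T.T@R[0])
cam=c
E
```

```text
heelL [0.515 0.176 0.026]
heelL2 [0.473 0.173 0.026]
nose1 [0.504 0.056 0.001]
nose2 [0.461 0.059 0.001]
platFL [0.441 0.043 0.069]
platFR [ 0.416 -0.15   0.069]
platBL [0.613 0.011 0.069]
platBR [ 0.582 -0.185  0.069]
head [ 0.662 -0.012  0.1  ]
head2 [ 0.636 -0.191  0.1  ]
ptfe [0.627 0.131 0.014]
cam in tool [ 0.07794763 -0.00019877 -0.12412775] axis in tool [-3.07025865e-01 -6.25137750e-04  9.51700965e-01] right [-1.83893719e-04  9.99999805e-01  5.97538008e-04]
```

```bash
cat >> h.py <<'E'
import json
def look(name,n='wrist'):
    cm=viewer.camera_model(n); im=viewer.capture(n); save(name,im)
    json.dump({k:np.array(v).tolist() for k,v in cm.items()},open(name+'.json','w'))
    return cm,im
def yawR(a): # tool x axis at world angle a (deg), pointing down
    a=np.radians(a); x=np.array([np.cos(a),np.sin(a),0]); z=np.array([0,0,-1.]); return np.column_stack([x,np.cross(z,x),z])
E
python3 - <<'E'
from h import *
print(inverse_kinematics([.5,.16,.26],yawR(90)),inverse_kinematics([.5,.16,.26],yawR(-90)),inverse_kinematics([.5,.16,.26],yawR(180)))
manip.movep([.5,.16,.26],yawR(90)); look('w1')
manip.movep([.44,.10,.22],yawR(90)); look('w2')
print(manip.read_clock(),manip.read_joint_positions())
E
```

```text
[ 1.02031847e+01  1.38468258e+01  9.49826265e+01 -2.54444375e-14
  7.11705477e+01  1.02031847e+01] [ 1.02031847e+01  1.38468258e+01  9.49826265e+01 -2.54444375e-14
  7.11705477e+01 -1.69796815e+02] [ 1.02031847e+01  1.38468258e+01  9.49826265e+01 -2.54444375e-14
  7.11705477e+01 -7.97968153e+01]
2.375 [4.07204709e+00 1.01976312e+01 1.06295548e+02 1.91803770e-02
 6.34149961e+01 4.03131102e+00]
```

View pics/w1.png

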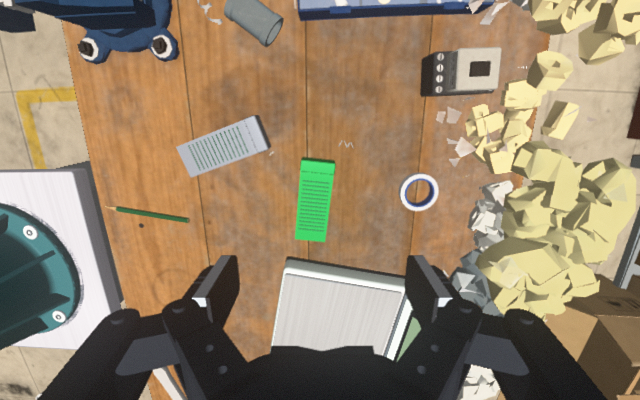

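View pics/w2.png

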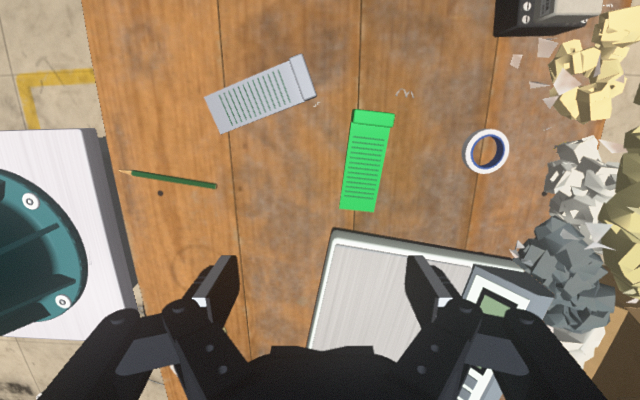

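Both views show the green wedge (w1: heel at rows 158–178, nose at row 240; w2: heel at row 110, nose at row 210) and the scale's front left corner (w1: (287,262); w2: (333,232)). I'll zoom in to get accurate corners.

```bash
python3 - <<'E'
import cv2,numpy as np
a=cv2.imread('pics/w1.png')[150:300,255:455]; b=cv2.imread('pics/w2.png')[100:300,290:490]
cv2.imwrite('pics/z1.png',cv2.resize(a,None,fx=4,fy=4,interpolation=cv2.INTER_CUBIC))
cv2.imwrite('pics/z2.png',cv2.resize(b[:,:200],None,fx=3,fy=3,interpolation=cv2.INTER_CUBIC))
for n in('w1','w2'):
    im=cv2.imread(f'pics/{n}.png');h=cv2.cvtColor(im,cv2.COLOR_BGR2HSV)
    m=cv2.inRange(h,(50,120,60),(80,255,255))
    c=max(cv2.findContours(m,0,1)[0],key=cv2.contourArea)
    print(n,cv2.approxPolyDP(c,3,True)[:,0].tolist(), cv2.minAreaRect(c))
E
```

```text
w1 [[303, 158], [295, 238], [324, 241], [334, 163]] ((314.60296630859375, 199.66175842285156), (34.436729431152344, 81.4516830444336), 4.39870548248291)
w2 [[355, 109], [339, 207], [373, 211], [394, 114]] ((365.770263671875, 160.3783721923828), (41.75733947753906, 102.09176635742188), 9.462322235107422)
```

View pics/z1.png

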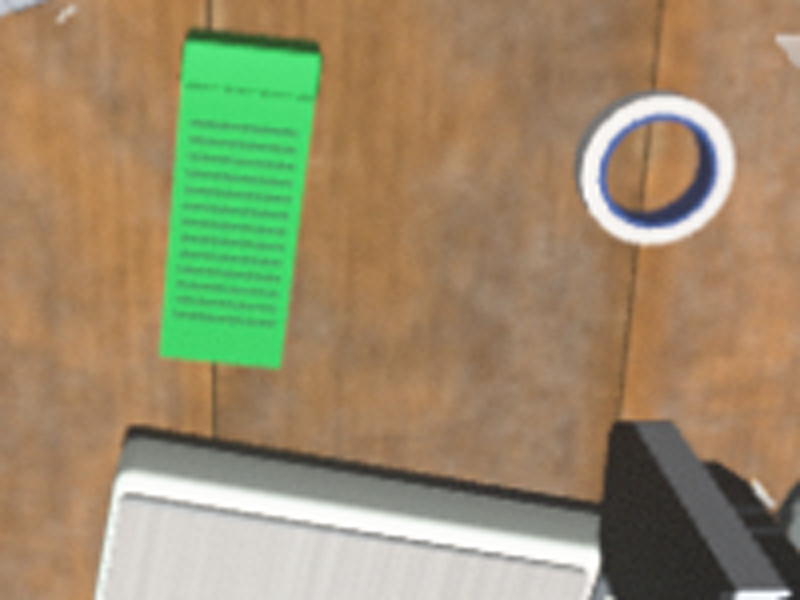

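View pics/z2.png

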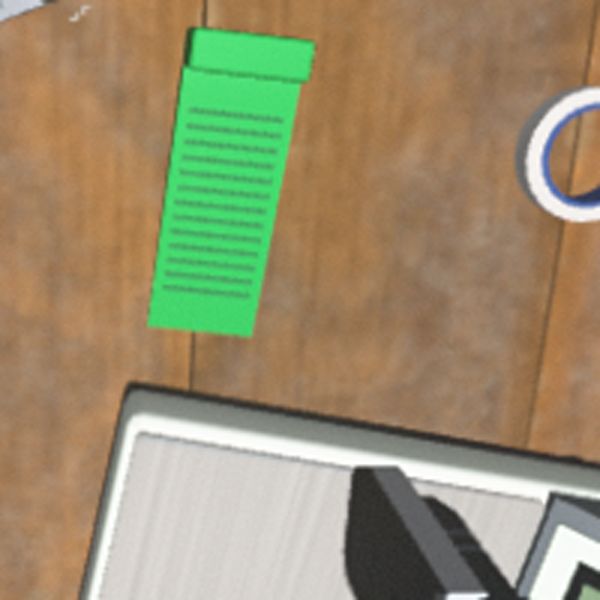

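```bash
python3 - <<'E'
from h import *
c1=json.load(open('w1.json'));c2=json.load(open('w2.json'))
P={'noseL':((161,356),(148,326)),'noseR':((281,368),(252,337)),'heelL':((186,42),(190,28)),'heelR':((321,52),(316,42)),'plat':((122,492),(138,432)),'platBL':((590,570),(545,498))}
nz=dict(noseL=.0015,noseR=.0015,heelL=.026,heelR=.026,plat=.069,platBL=.069)
for k,(a,b) in P.items():
    u1=np.array([255,150])+(np.array(a)+.5)/4-.5; u2=np.array([290,100])+(np.array(b)+.5)/3-.5
    o1,d1=ray(c1,*u1);o2,d2=ray(c2,*u2)
    A=np.column_stack([d1,-d2]); s=np.linalg.lstsq(A,o2-o1,rcond=None)[0]
    p=o1+s[0]*d1;q=o2+s[1]*d2
    print(k,((p+q)/2).round(4),'gap',np.linalg.norm(p-q).round(4),onz(c1,*u1,nz[k]).round(4),onz(c2,*u2,nz[k]).round(4))
E
```

```text
noseL [4.615e-01 5.880e-02 1.000e-04] gap 0.0 [0.4616 0.0595 0.0015] [0.4614 0.0593 0.0015]
noseR [0.5052 0.0543 0.0008] gap 0.0003 [0.5051 0.0548 0.0015] [0.5051 0.0544 0.0015]
heelL [0.4738 0.1775 0.0205] gap 0.0017 [0.4748 0.1778 0.026 ] [0.4726 0.1781 0.026 ]
heelR [0.5172 0.174  0.0246] gap 0.0012 [0.5167 0.1747 0.026 ] [0.5172 0.1736 0.026 ]
plat [0.4545 0.0419 0.065 ] gap 0.0005 [0.4549 0.0446 0.069 ] [0.4544 0.0436 0.069 ]
platBL [0.6037 0.0156 0.0681] gap 0.0007 [0.6035 0.0158 0.069 ] [0.6029 0.0165 0.069 ]
```

```bash
python3 - <<'E'
from h import *
c1=json.load(open('w1.json'));c2=json.load(open('w2.json'))
# housing lower FL outline corner, z unknown
u1=np.array([255,150])+np.array([129,430])/4; u2=np.array([290,100])+np.array([130,384])/3
o1,d1=ray(c1,*u1);o2,d2=ray(c2,*u2);s=np.linalg.lstsq(np.column_stack([d1,-d2]),o2-o1,rcond=None)[0]
print(o1+s[0]*d1,o2+s[1]*d2,onz(c1,*u1,.024),onz(c2,*u2,.024))
foot=np.array([.471,.0216]); heel=np.array([.495,.176]); d=foot-heel; L=np.linalg.norm(d); d/=L
yaw=np.degrees(np.arctan2(-d[1],-d[0])); print('yaw',yaw,'L',L)
R=yawR(yaw); at=lambda s,z:[*(heel+d*s),z]   # s=TCP advance along line from heel
manip.close()
manip.movep(at(-.04,.12),R)
manip.servo_line(at(-.04,.027),rate=.12)
print(manip.read_contact_force(),manip.read_finger_gap())
look('w3')
hit=manip.servo_line(at(-.011+.02,.027),rate=.04,until_force=6)
print(hit,manip.read_ee_pos(),manip.read_contact_force()); look('w4')
print(manip.read_clock())
E
```

```text
[0.45344153 0.045384   0.0317977 ] [0.45335069 0.04551313 0.03173884] [0.45240516 0.04110099 0.024     ] [0.45368397 0.04222039 0.024     ]
yaw 81.1646267865505 L 0.1562541519448363
[ 0.29815671 -0.74685467  0.69745176] 0.0007871023709933238
False [0.49366668 0.16723933 0.02702612] [-0.42570182 -0.27964347  0.50476258]
6.2417
```

View pics/w4.png

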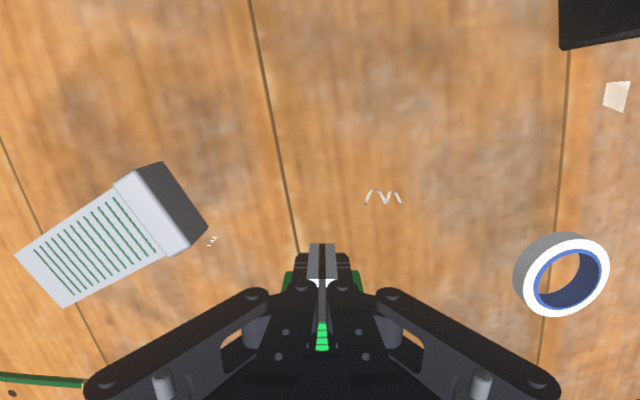

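The fingers sit centred on the green heel (px 285–360, row 280). I'll push on to just short of snug and check from the top camera.

```bash
cat >> h.py <<'E'
foot=np.array([.471,.0216]); heel=np.array([.495,.176]); d=foot-heel; L=np.linalg.norm(d); d/=L
RP=yawR(np.degrees(np.arctan2(-d[1],-d[0]))); at=lambda s,z:[*(heel+d*s),z]
E
python3 - <<'E'
from h import *
hit=manip.servo_line(at(.045,.027),rate=.04,until_force=6)
print(hit,manip.read_ee_pos(),manip.read_contact_force()); look('t5','top');look('s5','scene'); print(manip.read_clock())
im=cv2.imread('pics/t5.png')[120:260,190:400]; cv2.imwrite('pics/t5z.png',cv2.resize(im,None,fx=3.5,fy=3.5,interpolation=cv2.INTER_CUBIC))
im=cv2.imread('pics/s5.png')[130:260,230:430]; cv2.imwrite('pics/s5z.png',cv2.resize(im,None,fx=4,fy=4,interpolation=cv2.INTER_CUBIC))
E
```

```text
False [0.48808829 0.13155907 0.02699192] [1.00380996 0.12441333 0.02771032]
7.3917
```

View pics/t5z.png

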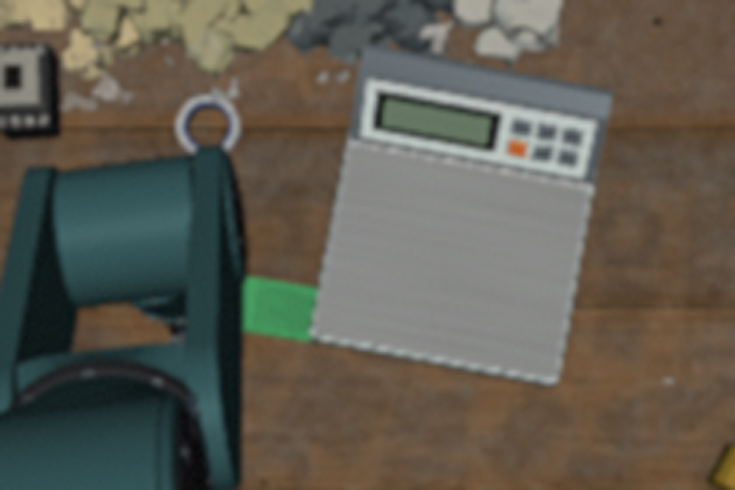

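View pics/s5z.png

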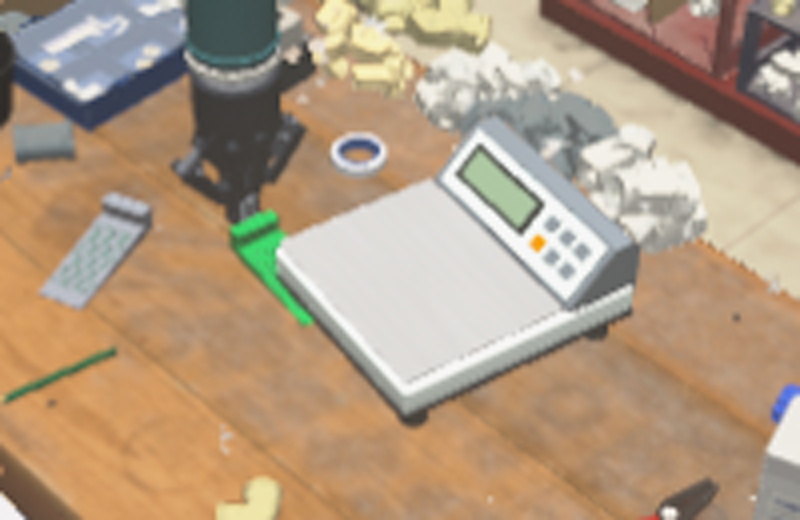

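The nose's front corner shows at scene px (306,210). The top view shows the wedge's edges heading under the scale's front left corner. I'll check the wedge's lateral line against the foot.

```bash
python3 - <<'E'
from h import *
c=json.load(open('s5.json'));t=json.load(open('t5.json'))
n=np.array([d[1],-d[0]]) # perpendicular
def rep(l,p): r=p[:2]-foot; print(l,p.round(4),'along',(r@d).round(4),'lat',(r@n).round(4))
rep('nose corner',onz(c,230+306/4,130+323/4,.001))
for l,u,v,z in [('edgeA@heelside',245,333,.012),('edgeA',310,341,.006),('edgeB',248,278,.012),('edgeB2',316,287,.006)]:
    rep(l,onz(t,190+u/3.5,120+v/3.5,z))
rep('scene heel', onz(c,230+233/4,130+227/4,.026)); rep('scene heel r', onz(c,230+277/4,130+212/4,.026))
E
```

```text
nose corner [0.45  0.004 0.001] along 0.0206 lat 0.0181
edgeA@heelside [0.4565 0.1008 0.012 ] along -0.076 lat 0.0265
edgeA [0.4503 0.0483 0.006 ] along -0.0232 lat 0.0245
edgeB [0.5015 0.0987 0.012 ] along -0.0809 lat -0.0182
edgeB2 [0.4947 0.0436 0.006 ] along -0.0254 lat -0.02
scene heel [0.4673 0.1175 0.026 ] along -0.0942 lat 0.0183
scene heel r [0.5085 0.1061 0.026 ] along -0.0892 lat -0.0241
```

The wedge is centred on the foot's line to within about 3 mm. Now the slow final push, with a force limit.

```bash
python3 - <<'E'
from h import *
f0=np.array(manip.read_contact_force())
s=.045
while s<.085:
    s+=.0025
    hit=manip.servo_line(at(s,.027),rate=.03,until_force=4)
    fs=[]
    for _ in range(8): fs.append(manip.read_contact_force()); manip.pause(.01)
    f=np.mean(fs,axis=0); print(round(s,4),hit,(-(f@[*d,0])).round(2),f.round(2), (np.array(manip.read_ee_pos())[:2]-heel)@d)
    if hit or -(f@[*d,0])>3.2: break
look('t6','top');look('s6','scene');print(manip.read_clock())
im=cv2.imread('pics/s6.png')[130:260,230:430]; cv2.imwrite('pics/s6z.png',cv2.resize(im,None,fx=4,fy=4,interpolation=cv2.INTER_CUBIC))
E
```

```text
0.0475 False -0.09 [-0.36 -0.04 -0.14] 0.04752621056137005
0.05 False -0.07 [ 0.13 -0.09  0.15] 0.050114253281164485
0.0525 False 0.11 [ 0.05  0.1  -0.25] 0.052599334444850716
0.055 False 0.29 [0.11 0.28 0.18] 0.05508036336708599
0.0575 False 0.2 [0.12 0.19 0.14] 0.05759642196893346
0.06 False 0.23 [-0.01  0.24  0.12] 0.060092512025634016
0.0625 False -0.23 [ 0.22 -0.27 -0.32] 0.0626074492126181
0.065 False -0.17 [ 0.01 -0.18 -0.42] 0.06508318416366146
0.0675 False -0.18 [ 0.04 -0.19 -0.01] 0.06758345025706744
0.07 False 0.07 [-0.04  0.08 -0.11] 0.07007540027336133
0.0725 False 0.39 [ 0.3   0.35 -0.3 ] 0.07260588387752151
0.075 False 3.23 [ 1.06  3.1  -0.79] 0.07483435617890682
11.2917
```

View pics/s6z.png

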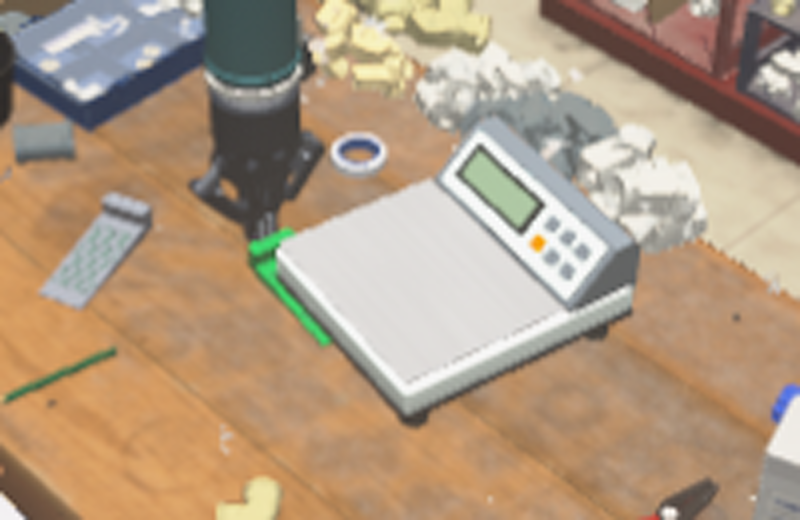

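Force rose sharply to 3.2 N near the expected depth, so the wedge is snug, and the scale hasn't moved in the picture (corner at the same zoom px (278,252)). I'll nudge it to about 4 N, back off and press.

```bash
python3 - <<'E'
from h import *
def F(n=10):
    fs=[]
    for _ in range(n): fs.append(manip.read_contact_force()); manip.pause(.01)
    return np.mean(fs,axis=0)
s=.075
for k in range(3):
    f=-(F()@[*d,0]); print(s,f.round(2), ((np.array(manip.read_ee_pos())[:2]-heel)@d).round(5))
    if f>3.9: break
    s+=.0004; manip.servo_line(at(s,.027),rate=.02)
print('final',F().round(2))
manip.servo_line(at(.03,.027),rate=.08)
manip.servo_line(at(.03,.14),rate=.15)
xs=np.array([.983,-.184]);ys=np.array([.184,.983])
press=np.array([.4757,.0146])
manip.movep([*press,.14],RP)
print('free',F().round(2)); look('t7','top')
manip.servo_line([*press,.096],rate=.1)
hit=manip.servo_line([*press,.080],rate=.02,until_force=2.5)
print(hit,manip.read_ee_pos(),F().round(2),manip.read_clock())
E
```

```text
0.075 3.59 0.07486
0.0754 5.01 0.07509
final [ 1.15  4.87 -1.35]
free [0.25 0.02 0.14]
True [0.47602325 0.01453083 0.08806304] [-0.52  0.13  6.64] 15.3167
```

```bash
python3 - <<'E'
from h import *
def F(n=10):
    fs=[]
    for _ in range(n): fs.append(manip.read_contact_force()); manip.pause(.01)
    return np.mean(fs,axis=0)
press=np.array([.4757,.0146]); z=manip.read_ee_pos()[2]
for k in range(14):
    z-=.0004; manip.servo_line([*press,z],rate=.02); f=F()
    print(round(z,4),np.round(manip.read_ee_pos(),4),f.round(2))
    if f[2]>20: break
manip.pause(.5); look('s8','scene'); print('hold',F().round(2),np.round(manip.read_ee_pos(),4),manip.read_clock())
E
```

```text
0.0876 [0.476  0.0145 0.088 ] [-0.78  0.32  6.93]
0.0872 [0.476  0.0145 0.088 ] [-2.27  0.27 12.05]
0.0868 [0.476  0.0146 0.0879] [-3.34  0.51 16.33]
0.0864 [0.476  0.0146 0.0878] [-4.28  0.86 20.9 ]
hold [-4.14  0.91 20.34] [0.476  0.0146 0.0878] 17.2833
```

The corner moves only about 0.2 mm under 20 N (a rocking corner would drop 6 mm). Next I release, retreat and check for any change.

```bash
python3 - <<'E'
from h import *
manip.servo_line([.4757,.0146,.16],rate=.1)
manip.movep([.5,.16,.26],yawR(90)); 
c,im=look('w9'); look('s9','scene')
manip.movep([.44,.26,.22],yawR(90)); look('w10'); look('t9','top')
print(manip.read_clock(),manip.read_contact_force())
a=cv2.imread('pics/s0.png') if False else cv2.imread('pics/scene0.png'); b=cv2.imread('pics/s9.png')
A=a[130:260,230:430];B=b[130:260,230:430]
cv2.imwrite('pics/s9z.png',np.vstack([cv2.resize(x,None,fx=2.3,fy=2.3,interpolation=cv2.INTER_CUBIC) for x in (A,B)]))
cv2.imwrite('pics/w9z.png',np.hstack([cv2.imread('pics/w1.png')[140:340,240:440],cv2.imread('pics/w9.png')[140:340,240:440]]).repeat(2,0).repeat(2,1))
t=json.load(open('t7.json'))
E
```

```text
19.6667 [ 0.78469125  0.00498447 -0.38973696]
```

View pics/s9z.png

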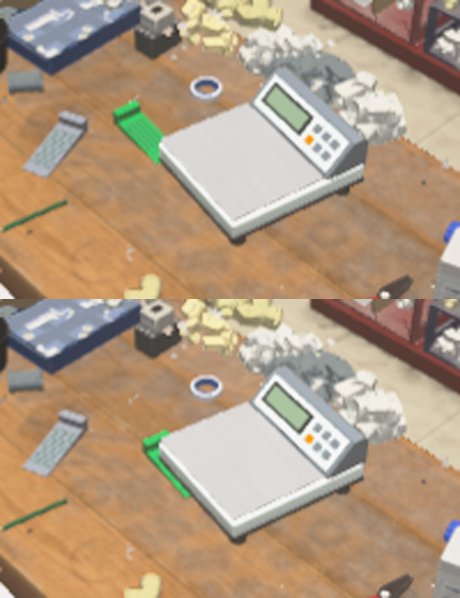

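View pics/w9z.png

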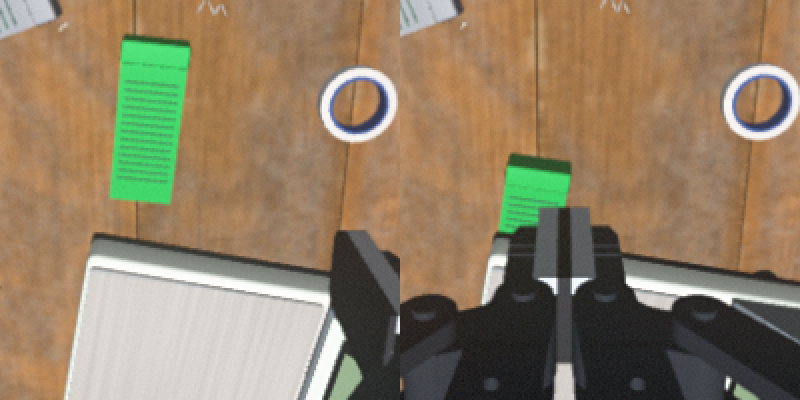

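View pics/w10.png

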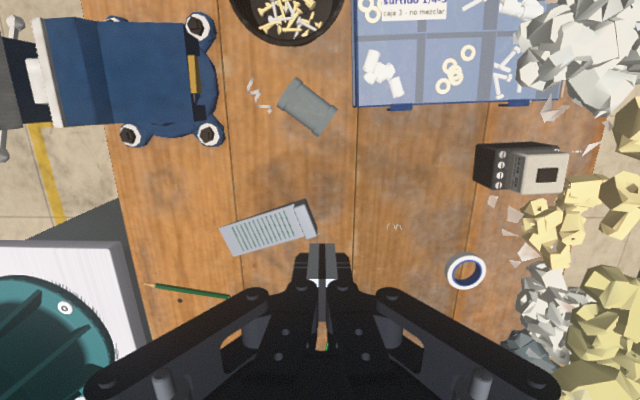

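The before/after views show the scale's corner at the same pixels (left edge (160,150), tip (237,237)). The wedge is under the corner, and the other objects haven't moved. I'll open the gripper clear of everything and hand in.

```bash
python3 - <<'E'
from h import *
manip.ungrasp(); print(manip.read_ee_pos(),manip.read_finger_gap(),manip.read_clock()); job.close_job()
E
```

```text
[0.43998577 0.26002807 0.22000155] 1.001292033608657 20.45
the job is handed in; nothing more can be done
```

The green wedge is under the scale's bare foot, and the front left corner no longer tips when pressed. I handed the job in at 20.5 s on the robot's clock.

- **Push:** I pushed the heel with closed fingers. The push force stayed near 0 N until the wedge was about 75 mm along its line, then rose sharply to 3.2 N. I ended the push at 5.0 N, which is inside the stated 3 to 6 N. The wedge went snug about 4 to 5 mm farther along than I had estimated, which fits the measuring error in the foot's position.
- **Press:** At the press point, going from about 7 N to 20.9 N lowered the tool by only about 0.2 mm. I held it at about 20 N for 0.5 s.
- **Final checks:** Before and after pictures showed no visible movement of the scale, the tape roll or the other things in those views. I did not check the pliers, tape measure and white box up close after the push. I opened the gripper clear of everything. No check failed.

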